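Release the fuse tray with the two-key interlock

TASK

On the black controller, press the two green keys down together, one fingertip on each, and keep both held down until the orange fuse tray has slid fully out by itself and stopped; then let go and move clear. Never push one green key down on its own, leave the red keys of the grey box alone, and do not grasp, lift or shift any of the things lying around.

Things in the scene. Friction and masses are not known exactly. Their poses are not given: they have to be found in the camera images.
- controller: black controller box screwed to the metal panel, 90 mm (x) by 120 mm (y) by 55 mm high, with cooling fins on its y sides; two green keys on top at (0, +30) and (0, -30) mm, 60 mm apart along its y axis, each in a grey collar 32 mm across and 4 mm high; orange fuse tray in its +x face. Origin: centre of the underside; the panel surface is 3 mm above the table
- green_left_top (a point): left (+y) green key, centre of its top face. Round cap 24 mm across, standing 15 mm above the housing top (70 mm above the underside of its box); the point moves with the key; z up, same yaw as the box
- green_right_top (a point): right (-y) green key, centre of its top face. Round cap 24 mm across, standing 15 mm above the housing top (70 mm above the underside of its box); the point moves with the key; z up, same yaw as the box
- green_left (a joint): travel of the left (+y) green key in m: 0 up, 0.007 fully down. Springs back; about 1.2 N starts it, 4 N holds it fully down
- green_right (a joint): travel of the right (-y) green key in m: 0 up, 0.007 fully down. Springs back; about 1.2 N starts it, 4 N holds it fully down
- tray (a joint): how far the orange fuse tray has come out of the controller, in m: 0 shut and latched, 0.030 fully out at its stop. A weak damped spring pushes it out at about 12 mm/s, in about 2.5 s, only while both green keys are more than half way down; if a key is let go before the tray is fully out, the key sticks half way and the tray stops there until both are pressed again. It stays out afterwards
- tray_front (a point): centre of the outer face of the orange tray front (100 mm wide, 30 mm high), 22 mm above the underside of the controller; the tray slides along the controller's +x axis
- drive: grey drive box screwed to the panel, same size as the controller, two red keys on top in the same places, no tray; to be left alone. Origin: centre of the underside
- red_left (a joint): travel of the left (+y) red key in m: 0 up, 0.007 fully down. Springs back; about 1.2 N starts it, 4 N holds it fully down
- red_right (a joint): travel of the right (-y) red key in m: 0 up, 0.007 fully down. Springs back; about 1.2 N starts it, 4 N holds it fully down
- terminal_mid (a point): loose white terminal block, 30 x 24 x 30 mm high, standing between the two boxes; its centre
- duct_mid (a point): loose piece of grey slotted wire duct, open at the top, 160 x 40 x 40 mm high, long along its x axis, lying to the left (+y); its centre
- screwdriver_grip (a point): loose screwdriver with a green handle lying beyond the boxes; the middle of its handle
- ferrules_mid (a point): loose pale jar with a paper label and a blue cap, 48 mm across, 60 mm high, standing to the right (-y); its centre

How it is judged:
By the outcome, as a careful person would: the job done as asked, in the order asked, and still so for the second after the job is handed in, with the robot touching nothing.
It also fails if it takes over 32 s, if anything falls off the work surface, if the arm or the gripper's body presses on something with over 40 N, if the wrist force passes 120 N, or if a joint passes its speed limit or range.

ROBOT

A 7-joint arm with a two-finger parallel gripper is mounted at the origin on the work surface. World frame = base frame: x ahead of the robot, y to its left, z up, the work surface at z = 0. Lengths are in m, angles in rad, forces in N, time in s.
With the tool pointing down it reaches from about 0.425 to 1.025 m from the base axis. Payload 9.4 kg.
Tool frame: the origin (TCP) lies at the very end of the fingers, on their centre line; the grasp point (between the pads) lies 19 mm behind it; z points along the fingers, y is the direction in which the jaws open and shut (so a half turn about z gives the same grasp; the last joint's range is limited). The gripper opens to 93 mm and grips with 3 to 60 N. Pads are 15 mm wide; open, the fingers measure 128 mm over their backs; the gripper's body (75 mm by 188 mm) begins 65 mm behind the grasp point.
Start: joints at [-1.403, 0.599, -0.003, 1.599, 0.002, 0.943, -0.08], TCP at [0.176, 0.703, 0.219] pointing down, gripper open.
Joint ranges: [-2.57, 2.57], [-0.35, 1.97], [-1.29, 1.29], [0.11, 2.56], [-1.05, 4.19], [0.11, 1.86], [-2.63, 2.63]. Speed limits (rad/s): [2.22, 2.22, 3.01, 3.01, 3.14, 3.14, 3.14].

INTERFACE

Orientations are given as a rotation vector (axis times angle).
In Python, from station import arm, viewer gives the robot as it stands.
- The arm moves only by the tool drive_tool, never from a script. Its argument "increments" is a list of rows, each an object of numbers: "rx", "ry", "rz": the turn, a rotation vector about the tool's x, y, z in degrees; "x", "y", "z": the shift along the tool's x, y, z in m; "gripper": the opening in per cent of the stroke, from 0 (shut) to 100 (fully open). A call has 1 to 5 rows; each row is the pose to reach, as a shift and turn from the pose commanded when the call began, along the tool's axes at that moment; what a row does not reach only later rows make up. A row lasts 1/10 s, in which the tool goes at most 50 mm and 8.59 degrees, less where a joint would pass 70% of its speed; a pose out of reach is approached as far as the arm can. A call with a gripper value outside its range is refused whole. The fingers move at their own pace and stop on an object; "squeeze" is the grip in N (left out, the last holds). Time passes only in rows, so rows that repeat a pose let the fingers close. It gives the time, the measured TCP pose, the force and the opening at its end, in the units of the state.
- arm.read_state(): the state, without advancing time (a new reading comes with each control period).
- viewer.read_camera(name): name is "side" or "top" or "wrist"; returns the picture (384x512x3 uint8, red, green, blue); there is no depth.
- viewer.get_calibration(name): a dict with "fx", "fy", "cx", "cy" (pixels), "eye" and "orientation" of the camera in the world; the wrist camera has in their place "tool_from_camera" (4x4, takes a point from camera to tool coordinates, whose origin is the TCP and whose axes are the flange's). Camera axes: x right, y up, looking along -z (the intrinsics and any distortion apply to the point x, -y, -z); pixel columns grow to the right and rows downward; lengths in m; the calibration is good to about 2 mm. A picture is of the moment at which its call begins: read the wrist's pose just before it. get_calibration takes no time and is no camera call.
- arm.close_job(): hands the job in, once; it reports no verdict.
The state is a dict: "t": time; "joint_positions": joint angles; "dq": joint speeds; "effort": joint torques, N m; "eef_pos": TCP position; "tool_rot": TCP orientation; "ft_force": force on the tool from outside, world axes, zero at the start; "ft_torque": the same for the moment, N m; "width": opening from 0.0 (shut) to 1.0 (fully open).
Only numpy, scipy, OpenCV 4.12 (cv2) and the standard library are available. Lean on these libraries where they do the work, as an engineer would, in place of code of your own. Each camera call takes 0.05 s, during which the arm holds its last target. There are 200 camera calls.

## Working session

There is one attempt and no reset: what is moved stays moved. The work goes in short steps, Python scripts to look and compute and a tool call to move; the robot and the scene stay as the last step left them, time stands still between calls to the robot, and variables do not carry over. Pictures are saved under pics/ and viewed, about 8 in all and at most 12, crops included, and the job is handed in when it is done.

Besides the shell and the picture viewer there is one more tool, called as a command line: name --argument value ..., lists and objects as JSON in quotes. drive_tool: Moves the arm, as the interface text tells. Its arguments: {"type":"object","properties":{"increments":{"type":"array","items":{"type":"object","properties":{"rx":{"type":"number"},"ry":{"type":"number"},"rz":{"type":"number"},"x":{"type":"number"},"y":{"type":"number"},"z":{"type":"number"},"gripper":{"type":"number"}}}},"squeeze":{"type":"number"}},"required":["increments"]}

```bash
mkdir -p pics; ls; cat > h.py <<'E'
import numpy as np, cv2
from station import arm, viewer
from scipy.spatial.transform import Rotation as R
def snap(n,f):
    im=viewer.read_camera(n); cv2.imwrite('pics/'+f,im[:,:,::-1]); return im
E
python3 - <<'E'
from h import *
print(arm.read_state())
for n in('top','side','wrist'): print(n,viewer.get_calibration(n))
a=snap('top','top1.png');b=snap('side','side1.png')
E
```

```text
pics
{'t': 0.0, 'joint_positions': array([-1.40265681,  0.60012251, -0.00251761,  1.60012031,  0.00181317,
        0.94285355, -0.07982241]), 'dq': array([ 1.55090444e-04, -1.37900790e-04,  2.79704066e-03, -9.94919579e-04,
       -9.14455699e-05, -1.68993349e-03, -3.46613736e-05]), 'effort': array([-3.13199111e-03, -7.65079093e+01,  1.49607126e+00, -2.52353293e+01,
       -5.24957373e-02,  1.68232602e-02,  1.48065951e-04]), 'eef_pos': array([0.17566227, 0.7029137 , 0.21776563]), 'tool_rot': array([-3.83595217e-01, -3.11806468e+00,  2.35934219e-03]), 'ft_force': array([-0.08058986, -0.50137937,  0.23836793]), 'ft_torque': array([ 0.01126005, -0.057061  ,  0.01429581]), 'width': 1.0012563523719165}
top {'fx': 400.7963194274329, 'fy': 400.7963194274329, 'cx': 256.4578892787309, 'cy': 190.75346163673822, 'eye': array([0.56726672, 0.00778583, 1.18878544]), 'orientation': array([ 0.02901372, -0.03670883, -1.56471134])}
side {'fx': 356.0187993629265, 'fy': 356.0187993629265, 'cx': 259.31691950470713, 'cy': 193.4016826458976, 'eye': array([0.28520417, 0.48645959, 0.65807144]), 'orientation': array([ 0.3361441 , -0.98836545, -2.34464768])}
wrist {'fx': 310.5619697243775, 'fy': 310.5619697243775, 'cx': 255.25430015153145, 'cy': 190.79496596539732, 'tool_from_camera': array([[-4.02993084e-04,  9.67383217e-01,  2.53317091e-01,
         6.96192666e-02],
       [ 9.99999895e-01,  4.44647388e-04, -1.07183370e-04,
        -5.53035665e-04],
       [-2.16324176e-04,  2.53317021e-01, -9.67383295e-01,
        -1.65182017e-01],
       [ 0.00000000e+00,  0.00000000e+00,  0.00000000e+00,
         1.00000000e+00]])}
```

View pics/top1.png

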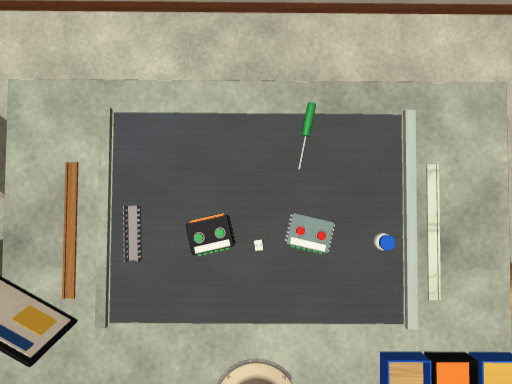

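View pics/side1.png

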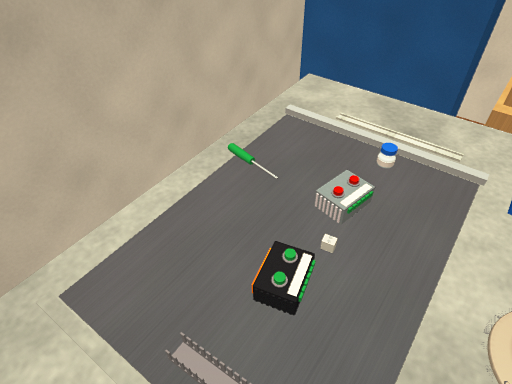

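Top view: controller with green keys at about (199,238) and (220,233), tray facing away from the robot. The red box is at about (310,233), the terminal at (258,245) and the duct at (132,233). Side view: green keys at about (280,279) and (290,255).

```bash
cat >> h.py <<'E'
def green(im,boxs):
    out=[]
    g=im.astype(int); m=((g[...,1]>g[...,0]+50)&(g[...,1]>g[...,2]+30)).astype(np.uint8)
    for (u,v,r) in boxs:
        k=np.zeros_like(m); k[v-r:v+r+1,u-r:u+r+1]=1
        n,l,s,c=cv2.connectedComponentsWithStats(m*k)
        i=1+np.argmax(s[1:,4]); out.append((*c[i],s[i,4]))
    return out
def topix(P,n,T=None):
    c=viewer.get_calibration(n)
    if T is None: Rm=R.from_rotvec(c['orientation']).as_matrix(); e=c['eye']
    else: M=T@c['tool_from_camera']; Rm=M[:3,:3]; e=M[:3,3]
    p=Rm.T@(P-e); return np.array([c['cx']+c['fx']*p[0]/-p[2], c['cy']-c['fy']*p[1]/-p[2]])
def at_z(uv,z,n,T=None):
    c=viewer.get_calibration(n)
    if T is None: Rm=R.from_rotvec(c['orientation']).as_matrix(); e=c['eye']
    else: M=T@c['tool_from_camera']; Rm=M[:3,:3]; e=M[:3,3]
    d=Rm@np.array([(uv[0]-c['cx'])/c['fx'],-(uv[1]-c['cy'])/c['fy'],-1]); return e+d*(z-e[2])/d[2]
def pose():
    s=arm.read_state(); T=np.eye(4); T[:3,:3]=R.from_rotvec(s['tool_rot']).as_matrix(); T[:3,3]=s['eef_pos']; return s,T
E
python3 - <<'E'
from h import *
for n,f,b in(('top','top1.png',[(199,238,7),(220,233,7)]),('side','side1.png',[(280,279,9),(290,255,9)])):
    im=cv2.imread('pics/'+f)[:,:,::-1]; P=[]
    for g in green(im,b):
        p=at_z(g[:2],.070,n); P.append(p); print(n,g,p)
    d=P[0]-P[1]; print(np.linalg.norm(d),np.degrees(np.arctan2(d[1],d[0])),(P[0]+P[1])/2)
s,T=pose(); print(T)
E
```

```text
top (np.float64(198.37037037037038), np.float64(237.5), np.int32(54)) [0.48321291 0.16307291 0.07      ]
top (np.float64(219.43396226415095), np.float64(232.54716981132074), np.int32(53)) [0.49724174 0.10471078 0.07      ]
0.06002454500019584 103.51608013182678 [0.49022733 0.13389184 0.07      ]
side (np.float64(279.265625), np.float64(277.40625), np.int32(128)) [0.4814307  0.16370401 0.07      ]
side (np.float64(289.6880733944954), np.float64(253.61467889908258), np.int32(109)) [0.49528417 0.10527293 0.07      ]
0.06005089693913507 103.33802805227619 [0.48835743 0.13448847 0.07      ]
[[-9.70188840e-01  2.42350110e-01 -1.96275393e-04  1.75636398e-01]
 [ 2.42350147e-01  9.70187875e-01 -1.37584985e-03  7.02957423e-01]
 [-1.43013356e-04 -1.38240154e-03 -9.99999034e-01  2.17855777e-01]
 [ 0.00000000e+00  0.00000000e+00  0.00000000e+00  1.00000000e+00]]
```

drive_tool --increments '[{"x": -0.033, "y": -0.036, "rz": -5.5, "gripper": 47}, {"x": -0.066, "y": -0.072, "rz": -11, "gripper": 47}, {"x": -0.099, "y": -0.108, "rz": -16.5, "gripper": 47}, {"x": -0.132, "y": -0.144, "rz": -22, "gripper": 47}, {"x": -0.165, "y": -0.18, "rz": -27.4, "gripper": 47}]'

```text
invalid input
```

```bash
python3 - <<'E'
from h import *
s,T=pose(); print(s['t'],s['eef_pos'],s['width'],T[:3,:3])
print(T[:3,:3].T@(np.array([.4895,.134,.15])-s['eef_pos']))
E
```

```text
0.1 [0.1756364  0.70295742 0.21785578] 0.9980613132752334 [[-9.70188840e-01  2.42350110e-01 -1.96275393e-04]
 [ 2.42350147e-01  9.70187875e-01 -1.37584985e-03]
 [-1.43013356e-04 -1.38240154e-03 -9.99999034e-01]]
[-0.44238418 -0.47583691  0.06857691]
```

drive_tool --increments '[{"x": -0.033, "y": -0.036, "z": 0, "rx": 0, "ry": 0, "rz": -5.5, "gripper": 47}, {"x": -0.066, "y": -0.072, "z": 0, "rx": 0, "ry": 0, "rz": -11, "gripper": 47}, {"x": -0.099, "y": -0.108, "z": 0, "rx": 0, "ry": 0, "rz": -16.5, "gripper": 47}, {"x": -0.132, "y": -0.144, "z": 0, "rx": 0, "ry": 0, "rz": -22, "gripper": 47}, {"x": -0.165, "y": -0.18, "z": 0, "rx": 0, "ry": 0, "rz": -27.4, "gripper": 47}]'

```text
t: 0.6
eef_pos: [0.2928, 0.4868, 0.2184]
tool_rot: [0.372, -3.119, 0.001]
ft_force: [1.3, 0.4, 0.0]
width: 0.618
```

```bash
python3 - <<'E'
from h import *
s,T=pose(); print(s['t'],s['eef_pos'],s['width'],T[:3,:3])
print(T[:3,:3].T@(np.array([.4895,.134,.15])-s['eef_pos']))
E
```

```text
0.6 [0.2927724 0.4867937 0.2183671] 0.6184048569689984 [[-9.71887344e-01 -2.35446361e-01  3.97339927e-05]
 [-2.35446347e-01  9.71887193e-01 -5.49939828e-04]
 [ 9.08643727e-05 -5.43834783e-04 -9.99999848e-01]]
[-0.10813929 -0.3891573   0.06856892]
```

drive_tool --increments '[{"x": -0.012, "y": -0.044, "z": 0, "rx": 0, "ry": 0, "rz": 0, "gripper": 47}, {"x": -0.024, "y": -0.088, "z": 0, "rx": 0, "ry": 0, "rz": 0, "gripper": 47}, {"x": -0.036, "y": -0.132, "z": 0, "rx": 0, "ry": 0, "rz": 0, "gripper": 47}, {"x": -0.048, "y": -0.176, "z": 0, "rx": 0, "ry": 0, "rz": 0, "gripper": 47}, {"x": -0.06, "y": -0.22, "z": 0, "rx": 0, "ry": 0, "rz": 0, "gripper": 47}]'

```text
t: 1.1
eef_pos: [0.4019, 0.2868, 0.2186]
tool_rot: [0.366, -3.12, 0.0]
ft_force: [1.2, 0.7, -0.0]
width: 0.47
```

drive_tool --increments '[{"x": -0.012, "y": -0.044, "z": 0.01, "rx": 0, "ry": 0, "rz": 0, "gripper": 47}, {"x": -0.024, "y": -0.088, "z": 0.03, "rx": 0, "ry": 0, "rz": 0, "gripper": 47}, {"x": -0.036, "y": -0.13, "z": 0.05, "rx": 0, "ry": 0, "rz": 0, "gripper": 47}, {"x": -0.045, "y": -0.16, "z": 0.07, "rx": 0, "ry": 0, "rz": 0, "gripper": 47}, {"x": -0.045, "y": -0.16, "z": 0.07, "rx": 0, "ry": 0, "rz": 0, "gripper": 47}]'

```text
t: 1.6
eef_pos: [0.4828, 0.1385, 0.1464]
tool_rot: [0.355, -3.118, 0.004]
ft_force: [-0.2, 0.7, -0.5]
width: 0.467
```

```bash
python3 - <<'E'
from h import *
s,T=pose(); print(s['t'],s['eef_pos'],s['width'],T[:3,:3],s['dq'].round(3))
print(T[:3,:3].T@(np.array([.4895,.134,.15])-s['eef_pos']))
for p in ([.4824,.1634,.073],[.4963,.105,.073]): print(topix(np.array(p),'wrist',T))
snap('wrist','w1.png')
E
```

```text
1.6 [0.48283567 0.13852487 0.14639141] 0.46690796520400435 [[-0.9743485  -0.22502532 -0.00293228]
 [-0.22501699  0.97435047 -0.0029179 ]
 [ 0.00351367 -0.00218324 -0.99999144]] [-0.059 -0.038 -0.056 -0.013 -0.021  0.042 -0.058]
[-0.00546253 -0.00591633 -0.0036149 ]
[286.5117056 206.246561 ]
[211.92231396 206.71173658]
```

View pics/w1.png

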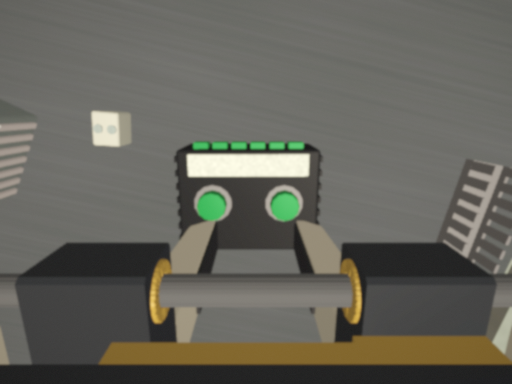

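The wrist view shows the green keys at (211,206) and (285,206), which matches the prediction within about 2 px. The fingers are straddled around them.

```bash
python3 - <<'E'
from h import *
s,T=pose(); im=snap('wrist','w2.png'); P=[]
for g in green(im,[(211,206,18),(285,206,18)]):
    p=at_z(g[:2],.0725,'wrist',T);P.append(p);print(g,p)
d=P[1]-P[0]; print(np.linalg.norm(d),np.degrees(np.arctan2(d[1],d[0])),(P[0]+P[1])/2)
for n,f,b in(('top','top1.png',[(199,238,7),(220,233,7)]),('side','side1.png',[(280,279,9),(290,255,9)])):
    g=green(cv2.imread('pics/'+f)[:,:,::-1],b); print(n,sum(at_z(q[:2],.0725,n) for q in g)/2)
print('tool y yaw',np.degrees(np.arctan2(T[1,1],T[0,1])),s['eef_pos'],s['width'])
for y in(-.0305,.0305): print(topix((T@[0,y,0,1])[:3],'wrist',T))
print('delta to wrist mid, z .088', T[:3,:3].T@(np.r_[((P[0]+P[1])/2)[:2],.088]-s['eef_pos']))
print(R.from_matrix(T[:3,:3]).as_euler('xyz',degrees=True))
E
```

```text
(np.float64(207.90153846153845), np.float64(205.4353846153846), np.int32(650)) [0.49593934 0.10423242 0.0725    ]
(np.float64(281.1363636363636), np.float64(205.6755485893417), np.int32(638)) [0.48268701 0.16198125 0.0725    ]
0.05924991571807161 102.92459165054741 [0.48931317 0.13310683 0.0725    ]
top [0.49039948 0.13361005 0.0725    ]
side [0.48749379 0.13598477 0.0725    ]
tool y yaw 103.13518066452784 [0.48221059 0.14110085 0.14735382] 0.470804750413688
[203.07164234 235.91545437]
[309.79250644 235.86070299]
delta to wrist mid, z .088 [-0.00526365 -0.00934791  0.0593476 ]
[-1.79950756e+02 -1.57857206e-01 -1.66864955e+02]
```

drive_tool --increments '[{"x": -0.003, "y": -0.005, "z": 0.01, "rx": 0, "ry": 0, "rz": 0, "gripper": 47}, {"x": -0.0055, "y": -0.0085, "z": 0.025, "rx": 0, "ry": 0, "rz": 0, "gripper": 47}, {"x": -0.0055, "y": -0.0085, "z": 0.045, "rx": 0, "ry": 0, "rz": 0, "gripper": 47}, {"x": -0.0055, "y": -0.0085, "z": 0.06, "rx": 0, "ry": 0, "rz": 0, "gripper": 47}, {"x": -0.0055, "y": -0.0085, "z": 0.06, "rx": 0, "ry": 0, "rz": 0, "gripper": 47}]'

```text
t: 2.2
eef_pos: [0.4885, 0.1374, 0.0872]
tool_rot: [0.369, -3.118, 0.0]
ft_force: [-0.2, -0.3, -0.1]
width: 0.469
```

```bash
python3 - <<'E'
from h import *
a=snap('wrist','w3a.png');a=snap('side','s3.png'); s,T=pose();a=snap('wrist','w3.png')
print(s['t'],s['eef_pos'],s['width'],s['ft_force'],T[:3,1],T[:3,:3].T@(np.array([.4893,.1338,.088])-s['eef_pos']))
b=cv2.imread('pics/s3.png')[210:320,220:350]
cv2.imwrite('pics/c3.png',np.hstack([cv2.resize(b,(455,384),interpolation=cv2.INTER_CUBIC),a[110:310,150:350,::-1][:,:,:].repeat(1,0) if 0 else cv2.resize(np.ascontiguousarray(a[150:300,150:350,::-1]),(345,384))]))
E
```

```text
2.3 [0.48934906 0.13729134 0.08879776] 0.47242186171509803 [0.17663517 0.89858947 0.05625688] [-2.33065885e-01  9.72460931e-01  1.77305063e-04] [ 0.00086131 -0.0033839   0.00079728]
```

View pics/c3.png

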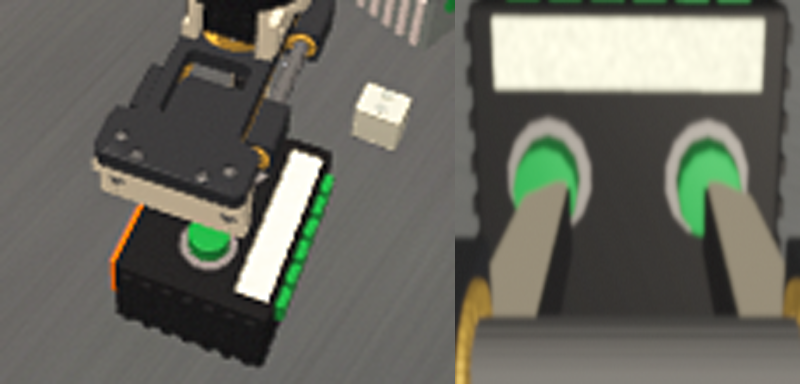

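The crop shows each finger above its key, with the pair about 3–4 mm too far along +y, as computed. I'll correct that and go lower.

drive_tool --increments '[{"x": 0.0005, "y": -0.0034, "z": 0, "rx": 0, "ry": 0, "rz": 0, "gripper": 47}, {"x": 0.0005, "y": -0.0034, "z": 0.006, "rx": 0, "ry": 0, "rz": 0, "gripper": 47}, {"x": 0.0005, "y": -0.0034, "z": 0.012, "rx": 0, "ry": 0, "rz": 0, "gripper": 47}, {"x": 0.0005, "y": -0.0034, "z": 0.012, "rx": 0, "ry": 0, "rz": 0, "gripper": 47}, {"x": 0.0005, "y": -0.0034, "z": 0.012, "rx": 0, "ry": 0, "rz": 0, "gripper": 47}]'

```text
t: 2.85
eef_pos: [0.4897, 0.1329, 0.0764]
tool_rot: [0.366, -3.12, 0.0]
ft_force: [0.3, 0.7, 0.5]
width: 0.468
```

```bash
python3 - <<'E'
from h import *
s,T=pose();a=snap('wrist','w4.png')
print(s['t'],s['eef_pos'],s['width'],s['ft_force'],T[:3,1],T[:3,:3].T@(np.array([.4893,.1338,.067])-s['eef_pos']))
cv2.imwrite('pics/c4.png',cv2.resize(np.ascontiguousarray(a[150:300,150:350,::-1]),(700,525),interpolation=cv2.INTER_CUBIC))
E
```

```text
2.85 [0.48967195 0.13289054 0.07639305] 0.4681870487493018 [0.28713094 0.73450922 0.5175932 ] [-2.31362921e-01  9.72867511e-01 -7.29291861e-05] [0.00014615 0.00097153 0.00939307]
```

View pics/c4.png

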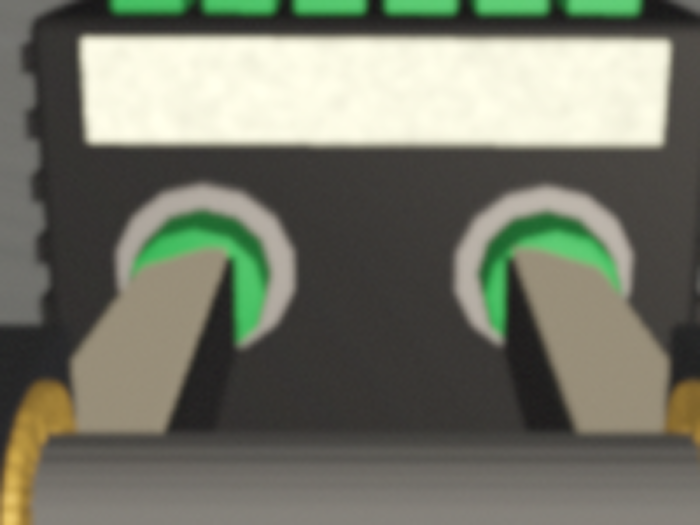

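The tips are symmetric over both keys but about 3 mm outboard each. I'll narrow slightly and press.

drive_tool --increments '[{"x": 0, "y": 0.0005, "z": 0, "rx": 0, "ry": 0, "rz": 0, "gripper": 43}, {"x": 0, "y": 0.0005, "z": 0, "rx": 0, "ry": 0, "rz": 0, "gripper": 43}, {"x": 0, "y": 0.0005, "z": 0.004, "rx": 0, "ry": 0, "rz": 0, "gripper": 43}, {"x": 0, "y": 0.0005, "z": 0.009, "rx": 0, "ry": 0, "rz": 0, "gripper": 43}, {"x": 0, "y": 0.0005, "z": 0.0105, "rx": 0, "ry": 0, "rz": 0, "gripper": 43}]'

```text
t: 3.4
eef_pos: [0.4901, 0.1336, 0.0661]
tool_rot: [-0.366, 3.119, 0.0]
ft_force: [-3.4, -1.6, 28.4]
width: 0.43
```

drive_tool --increments '[{"x": 0, "y": 0, "z": 0, "rx": 0, "ry": 0, "rz": 0, "gripper": 43}, {"x": 0, "y": 0, "z": 0, "rx": 0, "ry": 0, "rz": 0, "gripper": 43}]'

```text
t: 3.6
eef_pos: [0.4901, 0.1336, 0.0663]
tool_rot: [-0.366, 3.119, 0.0]
ft_force: [-0.6, -0.0, 8.0]
width: 0.426
```

```bash
python3 - <<'E'
from h import *
s,T=pose();a=snap('wrist','w5.png');t=snap('top','t5.png');sd=snap('side','s5.png')
print(s['t'],s['eef_pos'],s['width'],s['ft_force'],s['ft_torque'])
A=cv2.resize(a[150:300,150:350],(400,300));B=cv2.resize(t[195:270,170:270],(400,300),interpolation=2);C=cv2.resize(sd[210:330,220:380],(400,300),interpolation=2)
cv2.imwrite('pics/c5.png',np.vstack([np.hstack([A,B]),np.hstack([C,C*0])])[:,:,::-1])
E
```

```text
3.6 [0.49008065 0.13356585 0.06630647] 0.426070710555448 [-0.64103964 -0.03836819  7.95982129] [0.04680983 0.12027312 0.03599798]
```

View pics/c5.png

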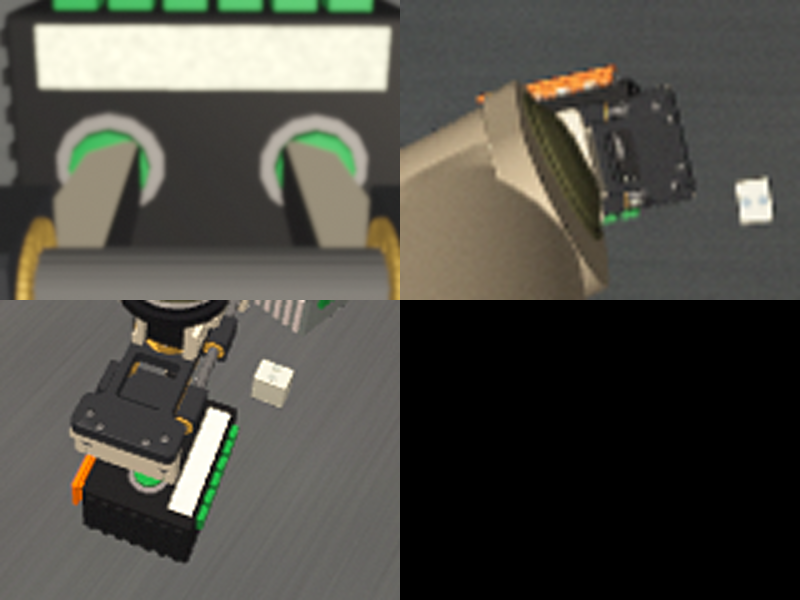

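Both keys are down at 8 N total, and the tray has started to move. Now I hold.

drive_tool --increments '[{"x": 0, "y": 0, "z": 0, "rx": 0, "ry": 0, "rz": 0, "gripper": 43}, {"x": 0, "y": 0, "z": 0, "rx": 0, "ry": 0, "rz": 0, "gripper": 43}, {"x": 0, "y": 0, "z": 0, "rx": 0, "ry": 0, "rz": 0, "gripper": 43}, {"x": 0, "y": 0, "z": 0, "rx": 0, "ry": 0, "rz": 0, "gripper": 43}, {"x": 0, "y": 0, "z": 0, "rx": 0, "ry": 0, "rz": 0, "gripper": 43}]'

```text
t: 4.25
eef_pos: [0.4901, 0.1336, 0.0663]
tool_rot: [-0.366, 3.119, 0.0]
ft_force: [-0.2, -0.3, 8.4]
width: 0.432
```

drive_tool --increments '[{"x": 0, "y": 0, "z": 0, "rx": 0, "ry": 0, "rz": 0, "gripper": 43}, {"x": 0, "y": 0, "z": 0, "rx": 0, "ry": 0, "rz": 0, "gripper": 43}, {"x": 0, "y": 0, "z": 0, "rx": 0, "ry": 0, "rz": 0, "gripper": 43}, {"x": 0, "y": 0, "z": 0, "rx": 0, "ry": 0, "rz": 0, "gripper": 43}, {"x": 0, "y": 0, "z": 0, "rx": 0, "ry": 0, "rz": 0, "gripper": 43}]'

```text
t: 4.75
eef_pos: [0.4901, 0.1335, 0.0664]
tool_rot: [-0.366, 3.119, 0.0]
ft_force: [-0.3, -0.1, 7.9]
width: 0.432
```

drive_tool --increments '[{"x": 0, "y": 0, "z": 0, "rx": 0, "ry": 0, "rz": 0, "gripper": 43}, {"x": 0, "y": 0, "z": 0, "rx": 0, "ry": 0, "rz": 0, "gripper": 43}, {"x": 0, "y": 0, "z": 0, "rx": 0, "ry": 0, "rz": 0, "gripper": 43}, {"x": 0, "y": 0, "z": 0, "rx": 0, "ry": 0, "rz": 0, "gripper": 43}, {"x": 0, "y": 0, "z": 0, "rx": 0, "ry": 0, "rz": 0, "gripper": 43}]'

```text
t: 5.25
eef_pos: [0.4901, 0.1336, 0.0663]
tool_rot: [-0.366, 3.119, 0.0]
ft_force: [-0.2, 0.1, 8.0]
width: 0.433
```

drive_tool --increments '[{"x": 0, "y": 0, "z": 0, "rx": 0, "ry": 0, "rz": 0, "gripper": 43}, {"x": 0, "y": 0, "z": 0, "rx": 0, "ry": 0, "rz": 0, "gripper": 43}, {"x": 0, "y": 0, "z": 0, "rx": 0, "ry": 0, "rz": 0, "gripper": 43}, {"x": 0, "y": 0, "z": 0, "rx": 0, "ry": 0, "rz": 0, "gripper": 43}, {"x": 0, "y": 0, "z": 0, "rx": 0, "ry": 0, "rz": 0, "gripper": 43}]'

```text
t: 5.75
eef_pos: [0.4901, 0.1336, 0.0663]
tool_rot: [-0.366, 3.119, 0.0]
ft_force: [-0.1, -0.5, 8.6]
width: 0.432
```

drive_tool --increments '[{"x": 0, "y": 0, "z": 0, "rx": 0, "ry": 0, "rz": 0, "gripper": 43}, {"x": 0, "y": 0, "z": 0, "rx": 0, "ry": 0, "rz": 0, "gripper": 43}, {"x": 0, "y": 0, "z": 0, "rx": 0, "ry": 0, "rz": 0, "gripper": 43}, {"x": 0, "y": 0, "z": 0, "rx": 0, "ry": 0, "rz": 0, "gripper": 43}, {"x": 0, "y": 0, "z": 0, "rx": 0, "ry": 0, "rz": 0, "gripper": 43}]'

```text
t: 6.25
eef_pos: [0.4901, 0.1335, 0.0663]
tool_rot: [-0.366, 3.119, 0.0]
ft_force: [-0.2, -0.2, 8.0]
width: 0.432
```

```bash
cat > tr.py <<'E'
from h import *
import sys
def orange(im):
    g=im.astype(int); m=((g[...,0]>170)&(g[...,1]>60)&(g[...,1]<170)&(g[...,2]<90)); m[:195]=0;m[250:]=0;m[:,:170]=0;m[:,250:]=0
    ys,xs=np.nonzero(m); return xs.min(),xs.max(),ys.min(),ys.max(),len(xs),xs.mean(),ys.mean()
c=sys.argv[1]
for i in range(2): t=snap('top',f't{c}{i}.png'); s,T=pose(); print(s['t'],s['eef_pos'],s['ft_force'],orange(t))
sd=snap('side',f's{c}.png')
B=cv2.resize(t[190:265,170:270],(400,300),interpolation=2);C=cv2.resize(sd[210:330,200:360],(400,300),interpolation=2)
cv2.imwrite(f'pics/c{c}.png',np.hstack([B,C])[:,:,::-1])
P=np.array([.4893,.1338,0]);a=np.radians(13.3);ax=np.array([np.cos(a),np.sin(a),0])
for d in(0,.03): # key mid -> +x face (45mm) + tray front
    print(d,topix(P+ax*(.045+d)+[0,0,.040],'top'))
E
python3 tr.py 6
```

```text
6.3 [0.49009071 0.13354808 0.06632703] [-0.76417995  0.24357632  8.47091103] (np.int64(188), np.int64(222), np.int64(203), np.int64(218), 223, np.float64(206.46188340807174), np.float64(210.72645739910314))
6.35 [0.49006571 0.13354917 0.06633086] [-0.53094089  0.35007718  8.91304583] (np.int64(188), np.int64(222), np.int64(203), np.int64(218), 222, np.float64(206.4189189189189), np.float64(210.74324324324326))
0 [206.66662777 219.23247087]
0.03 [204.36491837 208.99485667]
```

View pics/c6.png

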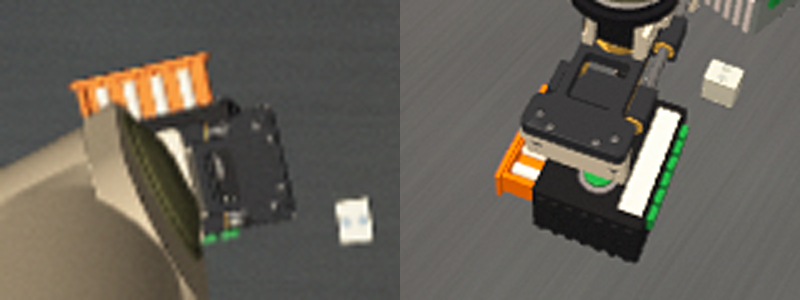

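The tray is out with its fuses showing. I'll hold longer and check that it has stopped.

drive_tool --increments '[{"x": 0, "y": 0, "z": 0, "rx": 0, "ry": 0, "rz": 0, "gripper": 43}, {"x": 0, "y": 0, "z": 0, "rx": 0, "ry": 0, "rz": 0, "gripper": 43}, {"x": 0, "y": 0, "z": 0, "rx": 0, "ry": 0, "rz": 0, "gripper": 43}, {"x": 0, "y": 0, "z": 0, "rx": 0, "ry": 0, "rz": 0, "gripper": 43}, {"x": 0, "y": 0, "z": 0, "rx": 0, "ry": 0, "rz": 0, "gripper": 43}]'

```text
t: 6.9
eef_pos: [0.4901, 0.1336, 0.0663]
tool_rot: [-0.366, 3.119, 0.0]
ft_force: [-0.3, -0.2, 7.7]
width: 0.427
```

drive_tool --increments '[{"x": 0, "y": 0, "z": 0, "rx": 0, "ry": 0, "rz": 0, "gripper": 43}, {"x": 0, "y": 0, "z": 0, "rx": 0, "ry": 0, "rz": 0, "gripper": 43}, {"x": 0, "y": 0, "z": 0, "rx": 0, "ry": 0, "rz": 0, "gripper": 43}, {"x": 0, "y": 0, "z": 0, "rx": 0, "ry": 0, "rz": 0, "gripper": 43}, {"x": 0, "y": 0, "z": 0, "rx": 0, "ry": 0, "rz": 0, "gripper": 43}]'

```text
t: 7.4
eef_pos: [0.49, 0.1335, 0.0663]
tool_rot: [-0.366, 3.119, 0.0]
ft_force: [-1.0, -0.3, 7.7]
width: 0.434
```

```bash
python3 tr.py 7; python3 -c "
import cv2,numpy as np
for n in('top','side'):
    a,b=[cv2.imread(f'pics/{f}').astype(int) for f in(('t61.png','t71.png') if n=='top' else ('s6.png','s7.png'))]
    print(n,(abs(a-b).max(2)>40).sum())"
```

```text
7.45 [0.49006544 0.13356611 0.06632776] [-1.36409024 -0.37306816  8.51355639] (np.int64(188), np.int64(222), np.int64(203), np.int64(218), 223, np.float64(206.45291479820628), np.float64(210.7443946188341))
7.5 [0.49006773 0.13356188 0.06631874] [-0.55881861  0.12080732  8.21833988] (np.int64(188), np.int64(222), np.int64(203), np.int64(218), 222, np.float64(206.481981981982), np.float64(210.74324324324326))
0 [206.66662777 219.23247087]
0.03 [204.36491837 208.99485667]
top 0
side 0
```

The tray has stopped and is fully out. I'll lift straight up.

drive_tool --increments '[{"x": 0, "y": 0, "z": -0.008, "rx": 0, "ry": 0, "rz": 0, "gripper": 43}, {"x": 0, "y": 0, "z": -0.025, "rx": 0, "ry": 0, "rz": 0, "gripper": 43}, {"x": 0, "y": 0, "z": -0.055, "rx": 0, "ry": 0, "rz": 0, "gripper": 43}, {"x": 0, "y": 0, "z": -0.095, "rx": 0, "ry": 0, "rz": 0, "gripper": 43}, {"x": 0, "y": 0, "z": -0.13, "rx": 0, "ry": 0, "rz": 0, "gripper": 43}]'

```text
t: 8.05
eef_pos: [0.4893, 0.1333, 0.1975]
tool_rot: [0.366, -3.119, 0.0]
ft_force: [1.8, -0.4, -0.2]
width: 0.434
```

drive_tool --increments '[{"x": 0, "y": 0.04, "z": -0.01, "rx": 0, "ry": 0, "rz": 0, "gripper": 43}, {"x": 0, "y": 0.08, "z": -0.02, "rx": 0, "ry": 0, "rz": 0, "gripper": 43}, {"x": 0, "y": 0.12, "z": -0.02, "rx": 0, "ry": 0, "rz": 0, "gripper": 43}, {"x": 0, "y": 0.15, "z": -0.02, "rx": 0, "ry": 0, "rz": 0, "gripper": 43}, {"x": 0, "y": 0.15, "z": -0.02, "rx": 0, "ry": 0, "rz": 0, "gripper": 43}]'

```text
t: 8.55
eef_pos: [0.4534, 0.2839, 0.2161]
tool_rot: [0.375, -3.119, -0.003]
ft_force: [0.2, 0.4, 0.1]
width: 0.427
```

drive_tool --increments '[{"x": 0, "y": 0.04, "z": 0, "rx": 0, "ry": 0, "rz": 0, "gripper": 43}, {"x": 0, "y": 0.08, "z": 0, "rx": 0, "ry": 0, "rz": 0, "gripper": 43}, {"x": 0, "y": 0.11, "z": 0, "rx": 0, "ry": 0, "rz": 0, "gripper": 43}, {"x": 0, "y": 0.11, "z": 0, "rx": 0, "ry": 0, "rz": 0, "gripper": 43}, {"x": 0, "y": 0.11, "z": 0, "rx": 0, "ry": 0, "rz": 0, "gripper": 43}]'

```text
t: 9.05
eef_pos: [0.4295, 0.3855, 0.2156]
tool_rot: [0.367, -3.119, 0.002]
ft_force: [1.4, -0.4, 0.4]
width: 0.432
```

```bash
python3 tr.py 8
```

```text
9.1 [0.4299053  0.38468154 0.21573806] [-0.55979202 -0.70744425 -0.59930438] (np.int64(188), np.int64(222), np.int64(203), np.int64(221), 253, np.float64(205.07905138339922), np.float64(211.64426877470356))
9.15 [0.43016421 0.38443527 0.21590373] [ 0.11442853 -0.53492545  0.2148498 ] (np.int64(188), np.int64(222), np.int64(203), np.int64(221), 254, np.float64(205.21259842519686), np.float64(211.66929133858267))
0 [206.66662777 219.23247087]
0.03 [204.36491837 208.99485667]
```

View pics/c8.png

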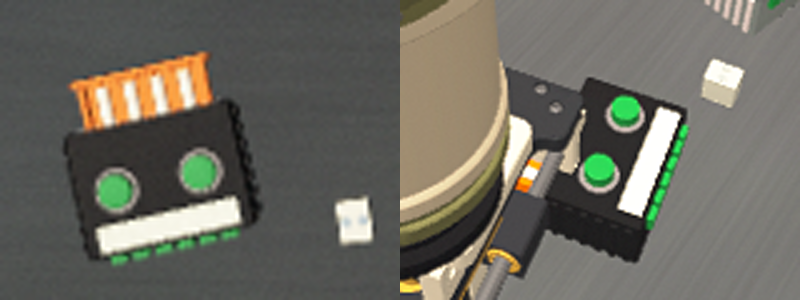

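View pics/t81.png

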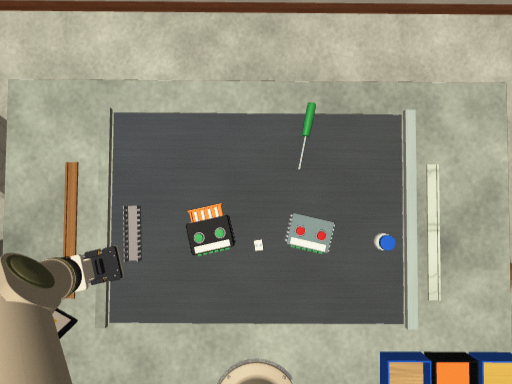

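The tray is fully out, both keys are back up, the other objects haven't moved, and the arm is clear.

```bash
python3 -c "
from station import arm; print(arm.close_job())"
```

```text
the job is handed in; nothing more can be done
None
```

The job is done and handed in: the fuse tray is fully out, and the arm stands clear after about 9 s of the 32 s allowed. I set one fingertip over each green key and pressed both together, then held them for about 4 s. The wrist read about 8 N throughout, which matches two keys held fully down. The first contact read 28 N for a moment, within the limits.

- **Tray:** it sat at its expected fully-out position. Two pictures about 1.1 s apart, taken with the keys still held, showed no movement.
- **After letting go:** the last pictures show both green keys back up and the tray still out. The terminal block, duct, screwdriver and jar look unmoved, and the red keys were never approached.
- **Disagreements:** the top, side and wrist cameras differed by up to 3 mm on where the keys were. I corrected the fingers from close-up wrist pictures before pressing. The first move call was refused because it left out some of the values; the arm did not move.

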